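# Slide a ceramic blank along the rail into its corner pocket

### The job

Seat the ivory ceramic blank for scanning: with a fingertip, push it flat against the fixture's long rail, then slide it along the rail, keeping it against the rail, into the corner pocket beside the teal tab until it sits fully home against both the rail and the end stop. Only push it: do not pick it up or tip it. Leave everything else where it is and end with the hand clear.

Things in the scene. Friction and masses are not known exactly. Their poses are not given: they have to be found in the camera images.
- fixture: Locating fixture, fixed to the table: dark slate plate 190 mm (its x) by 340 mm (its y), 10 mm thick, with 12 mm high aluminium walls on it (tops 22 mm above the table). Origin: centre of the plate's underside, at table height; x points across the plate, away from the robot, towards the rail; y along the rail; z up. Turned up to 20 degrees. A corner pocket at each end of the rail.
- rail_mid (a point): Top edge of the rail's robot-side face, at the middle of its length: fixture x = 60, y = 0, 22 mm above the table. The rail is 12 mm thick and runs along fixture y between two end stops, whose inner faces are at fixture y = +150 and -150 mm.
- pocket_pos (a point): Floor centre of the pocket at the +y end: fixture x = 44, y = 137.5, 10 mm above the table. Its walls are the rail (face x = 60), the end stop (face y = 150) and a lip 25 mm long (y 125 to 150), 8 mm thick, parallel to the rail, inner face x = 28, outer x = 20. So 32 mm wide, 25 mm deep, open above and to the middle. A blank fully home sticks out 19 mm.
- pocket_neg (a point): Floor centre of the mirror-image pocket at the -y end: fixture x = 44, y = -137.5 mm.
- teal_tab: Teal flat tab 18 x 40 x 3 mm behind the rail, marking the pocket to use, at either end (fixture x = 83.5, y = +128 or -128 mm). Origin: centre of its underside, on the plate's top; axes parallel to the fixture's. The centre of a blank fully home has the same fixture y as this origin and lies 37.5 mm from it towards the robot (fixture x = 46 mm).
- yellow_tab: Yellow tab of the same shape, marking the pocket at the other end, which is not to be used.
- ivory_blank: Ivory rectangular ceramic blank, loose, 28 mm (its x) by 44 mm (its y, the long side) by 18 mm high, 40 to 85 g. It starts on the plate, on the robot's side of the rail, within 50 mm of the middle of its length, turned up to 26 degrees. Origin: centre of its underside. Home, its long side lies along the rail; it slides with ordinary friction.
- pink_blank: Pink blank of the same size, loose, on a robot-side corner of the plate; leave it alone. Origin: centre of its underside.
- steel_cup: Small steel cup, 42 mm across and 36 mm high, loose, on the other robot-side corner of the plate; leave it alone. Origin: centre of its underside.
- mouth_mirror: Hand mirror with a teal handle, 180 mm long, lying loose on the table on the robot's right; bystander.
- jar: Amber jar 48 mm across, 55 mm high, loose on the table on the robot's left; bystander.
- water_bottle: Clear bottle 64 mm across, 190 mm high, loose beyond the fixture; bystander.
- handpiece_stand: White stand 90 x 130 x 53 mm, loose beyond the fixture; bystander.
Not all that is in view belongs to the job. There is more than one size of the ivory_blank; the one meant has the size given above.

How it is judged:
On the way:
1. the blank lies flat against the rail, within 3 mm and 6 degrees, still short of both pockets (x of ivory_blank in the frame of fixture above 0.043 m and angle between the y axis of ivory_blank and the y axis of fixture, either way round below 0.1 rad and y of ivory_blank in the frame of fixture between -0.1 and 0.1 m), for 0.1 s.
At the end, for the whole second after the job is handed in: The ivory blank lies flat on the plate in the pocket beside the teal tab, its centre within 2.5 mm of touching the rail and within 3 mm of touching the end stop, its long side within 4 degrees of the rail, at rest (x of ivory_blank in the frame of teal_tab between -0.04 and -0.0355 m and y of ivory_blank in the frame of teal_tab between -0.003 and 0.003 m and angle between the y axis of ivory_blank and the y axis of fixture, either way round below 0.07 rad and z of ivory_blank in the frame of fixture between 0.007 and 0.013 m and angle between ivory_blank's own z axis and vertical below 0.08 rad and linear speed of ivory_blank below 0.01 m/s).
It fails at once if the blank is lifted more than 8 mm off the plate or tipped more than 17 degrees (z of ivory_blank in the frame of fixture above 0.018 m or angle between ivory_blank's own z axis and vertical above 0.3 rad).
It fails at once if near either pocket (more than 92 mm from the rail's middle) the blank is more than 8 mm off the rail (x of ivory_blank in the frame of fixture below 0.038 m and (y of ivory_blank in the frame of fixture above 0.092 m or y of ivory_blank in the frame of fixture below -0.092 m)).
It fails at once if a bystander is moved: the pink blank or the cup by over 10 mm, the things on the table by over 15 mm (distance of any of pink_blank, steel_cup from where it was at the start of the episode above 0.01 m or distance of any of mouth_mirror, jar, water_bottle, handpiece_stand from where it was at the start of the episode above 0.015 m).
It also fails if it takes over 64 s, if anything falls off the work surface, if the arm or the gripper's body presses on something with over 40 N, if the wrist force passes 120 N, or if a joint passes its speed limit or range.

### The arm

A 6-joint arm with a two-finger parallel gripper is mounted at the origin on the work surface. World frame = base frame: x ahead of the robot, y to its left, z up, the work surface at z = 0. Lengths are in m, angles in rad, forces in N, time in s.
With the tool pointing down it reaches from about 0.375 to 0.925 m from the base axis. Payload 5.7 kg.
Tool frame: the origin (TCP) lies midway between the tips of the shut fingers; the grasp point (between the pads) lies 19 mm behind it; z points along the fingers, x is the direction in which the jaws open and shut, and the axes are right-handed (so a half turn about z gives the same grasp; the last joint's range is limited). The gripper opens to 88 mm and grips with 3 to 60 N. Pads are 20 mm wide; open, the fingers measure 115 mm over their backs; the gripper's body (75 mm by 178 mm) begins 61 mm behind the grasp point.
Start: joints at [-0.115, 0.359, 1.51, -0, 1.272, -0.115], TCP at [0.6, -0, 0.223] pointing down, gripper open.
Joint ranges: [-2.97, 2.97], [-1.01, 2.36], [0.21, 2.38], [-0.96, 4.11], [0.2, 2.71], [-2.98, 2.98]. Speed limits (rad/s): [2.39, 2.39, 3.14, 3.14, 3.14, 3.14].

### API

Orientations are given as a unit quaternion [x, y, z, w].
In Python, from bench import move_ptp, servo_line, goto_joints, move_gripper, sleep, inverse_kinematics, capture, PlanningError, close_job, spot_in, silhouettes, current_clock, current_joint_pos, current_qvel, current_joint_torque, current_position, current_orientation, current_force, current_torque, current_finger_gap gives the robot as it stands. Calls block until the motion is done:
- move_ptp(position, orientation): joint-space move of the TCP to a pose.
- servo_line(position, orientation=None, rate=0.15, contact_N=None): straight line of the TCP; orientation=None keeps the orientation; rate is the mean speed in m/s. With contact_N (N) it stops when the force on the tool has changed by that much, and returns True; else False.
- goto_joints(angles): joint-space move.
- move_gripper(opening): finger opening in m; the grip force is fixed at half the most; returns when the fingers have stopped.
- sleep(seconds).
- inverse_kinematics(position, orientation): joint angles nearest the present ones, or None.
- capture(name): name is "scene" or "side" or "wrist"; returns a dict with "image" (384x512x3 uint8, blue, green, red), "range_z" (384x512 float32, m along the optical axis (not along the pixel's ray), 0 where there is no reading), "intrinsics" (3x3 intrinsics, pixels), "k1" (the pictures are not rectified: a ray, as slopes to the right and down, at radius r is drawn at 1 + k1 r^2 times it, then the intrinsics apply), "R" (3x3) and "t" (3): a world point X has camera coordinates R X + t. Camera axes: x right, y down, z forward; pixel columns grow to the right and rows downward; lengths in m; the calibration is good to about 2 mm. A picture is of the moment at which its call begins.
A pose or a line that the arm cannot do raises PlanningError and nothing moves.
- close_job(): hands the job in, once; it reports no verdict.
Trained networks look in the newest picture that a camera, given by its name, has taken for a name from the list of things; names that differ only in an ending like _2 or _b are one class to them, and where a whole thing is asked for, a point or a joint stands for the part that bears it (a point fixed in the world has none). Each returns a list of dicts, best first, with "conf" (0 to 1); they miss things now and then, are a little off and sometimes report something else, mostly with a low value. They report only what shows in the picture. A call takes as long as a camera call. They do not tell look-alikes from the thing itself.
- spot_in(camera, query): "xy" ([column, row] in pixels, amid what is visible of it).
- silhouettes(camera, query): "region" (384x512 bool, what is visible of it) and "xy" ([column, row] in pixels, amid what is visible of it).
Readings, each from a call of its own:
- current_clock(): time.
- current_joint_pos(): joint angles.
- current_qvel(): joint speeds.
- current_joint_torque(): joint torques, N m.
- current_position(): TCP position.
- current_orientation(): TCP orientation.
- current_force(): force on the tool from outside, world axes, zero at the start.
- current_torque(): the same for the moment, N m.
- current_finger_gap(): finger opening in m.
Only numpy, scipy, OpenCV 4.12 (cv2) and the standard library are available. Lean on these libraries where they do the work, as an engineer would, in place of code of your own. Each camera call takes 0.05 s, during which the arm holds its last target.

## Working session

There is one attempt and no reset: what is moved stays moved. The work goes in short steps, each a Python script; the robot and the scene stay as the last script left them, time stands still between calls to the robot, and variables do not carry over. Pictures are saved under pics/ and viewed, and the job is handed in when it is done.

```bash
ls; mkdir -p pics; cat > a.py <<'E'
from bench import *
import cv2, pickle
for n in ["scene","side","wrist"]:
    c=capture(n); cv2.imwrite(f"pics/{n}0.png",c["image"]); pickle.dump(c,open(f"{n}0.pkl","wb"))
    print(n,c["intrinsics"].tolist() if hasattr(c["intrinsics"],'tolist') else c["intrinsics"],c["k1"],c["t"])
    for q in ["fixture","ivory_blank","pink_blank","steel_cup","teal_tab","yellow_tab"]:
        print(q,[(round(d["conf"],2),[round(float(v),1) for v in d["xy"]]) for d in spot_in(n,q)])
print(current_clock())
E
python3 a.py
```

```text
pics
scene [[422.1914966072707, 0.0, 262.2119280527204], [0.0, 422.1914966072707, 191.3554494955797], [0.0, 0.0, 1.0]] -0.037558371388385026 [-0.13571485 -0.25756611  1.49864174]
fixture [(0.91, [259.1, 217.9])]
ivory_blank [(0.82, [265.2, 164.9]), (0.72, [359.2, 186.7]), (0.57, [261.7, 206.5])]
pink_blank [(0.52, [204.9, 198.9])]
steel_cup [(0.69, [304.7, 196.6]), (0.27, [261.2, 207.8])]
teal_tab [(0.4, [198.1, 233.7])]
yellow_tab []
side [[446.57347727636767, 0.0, 257.6731915583653], [0.0, 446.57347727636767, 188.40662011276535], [0.0, 0.0, 1.0]] -0.13371915508867707 [-0.41466279  0.24449074  1.14667811]
fixture [(0.57, [271.0, 194.3])]
ivory_blank [(0.54, [205.5, 137.7])]
pink_blank [(0.62, [266.5, 227.7])]
steel_cup [(0.6, [234.3, 157.9])]
teal_tab [(0.46, [315.4, 212.3])]
yellow_tab [(0.22, [271.0, 195.6]), (0.2, [231.9, 159.0])]
wrist [[272.0430975847281, 0.0, 253.99698526730177], [0.0, 272.0430975847281, 190.56189849066084], [0.0, 0.0, 1.0]] 0.022607844320599584 [-0.60098936 -0.03219186  0.39147664]
fixture [(0.7, [227.5, 156.5])]
ivory_blank [(0.82, [57.5, 125.7]), (0.55, [204.4, 170.2])]
pink_blank []
steel_cup [(0.96, [188.1, 71.9])]
teal_tab [(0.43, [245.1, 274.3])]
yellow_tab [(0.69, [306.7, 113.2])]
1.05
```

View pics/scene0.png

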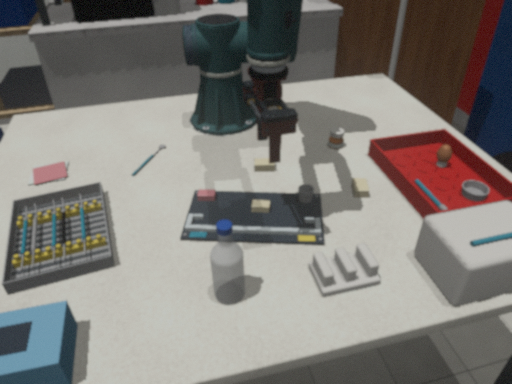

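View pics/side0.png

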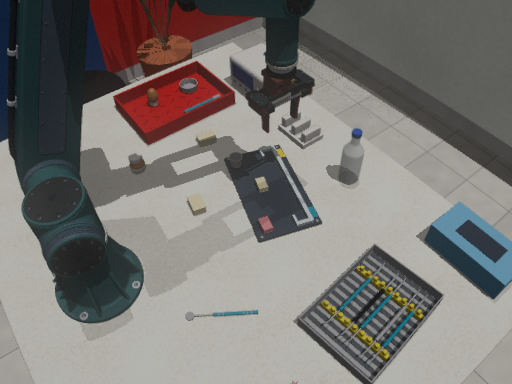

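View pics/wrist0.png

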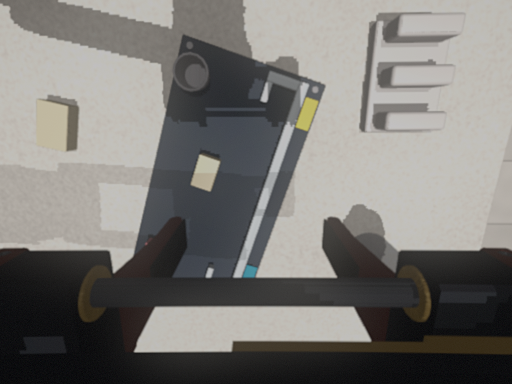

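The blank to move is the one on the plate: scene (261,206), wrist (205,172). Teal is on the robot's right (world -y), and yellow is at wrist (307,113). I'll move the wrist camera so it can see the whole fixture.

```bash
cat > b.py <<'E'
from bench import *
import cv2, pickle, numpy as np
c=pickle.load(open("wrist0.pkl","rb")); print("cam",-c["R"].T@c["t"]); print(c["R"].round(3))
q=current_orientation(); p=current_position(); print(p,q)
cp=-c["R"].T@c["t"]
for tgt in [(0.47,-0.02,0.33),(0.47,-0.02,0.28),(0.5,-0.04,0.3)]:
    print(tgt, inverse_kinematics(list(tgt),q))
E
python3 b.py
```

```text
cam [0.60115731 0.07435136 0.38543515]
[[ 1.     0.    -0.   ]
 [ 0.    -0.963  0.269]
 [-0.    -0.269 -0.963]]
[5.99971855e-01 1.25057013e-05 2.22628508e-01] [ 9.99999998e-01  3.14170873e-05 -5.57648527e-05  6.97287780e-06]
(0.47, -0.02, 0.33) [-1.89491054e-01  7.98448138e-02  1.61337145e+00 -3.49683672e-05
  1.44848330e+00 -1.89549620e-01]
(0.47, -0.02, 0.28) [-1.89491054e-01  1.16335854e-01  1.69464644e+00 -3.57319429e-05
  1.33071726e+00 -1.89545390e-01]
(0.5, -0.04, 0.3) [-2.17597863e-01  1.49531452e-01  1.60476641e+00 -3.83407593e-05
  1.38740068e+00 -2.17653703e-01]
```

```bash
cat > c.py <<'E'
from bench import *
import cv2, pickle, numpy as np
move_gripper(0.0)
move_ptp([0.5,-0.06,0.32],[1,0,0,0])
sleep(0.3)
c=capture("wrist"); cv2.imwrite("pics/wrist1.png",cv2.resize(c["image"],None,fx=1.5,fy=1.5)); pickle.dump(c,open("wrist1.pkl","wb"))
for q in ["fixture","ivory_blank","teal_tab","yellow_tab","pink_blank","steel_cup"]:
    r=silhouettes("wrist",q); print(q,[(round(d["conf"],2),np.round(d["xy"],1),int(d["region"].sum())) for d in r])
c=capture("side"); cv2.imwrite("pics/side1.png",c["image"][100:300,180:380].repeat(3,0).repeat(3,1)); pickle.dump(c,open("side1.pkl","wb"))
print(current_clock(),current_finger_gap())
E
python3 c.py
```

```text
fixture [(0.65, array([288. , 122.3]), 21161)]
ivory_blank [(0.92, array([273.7, 125. ]), 529), (0.75, array([155.9,  85.5]), 1141)]
teal_tab [(0.65, array([304.2, 221.3]), 175)]
yellow_tab [(0.63, array([361.6,  72.9]), 302)]
pink_blank [(0.73, array([226.7, 196.8]), 393), (0.32, array([273. ,  37.2]), 754)]
steel_cup []
3.75 0.0010281501655833836
```

View pics/wrist1.png

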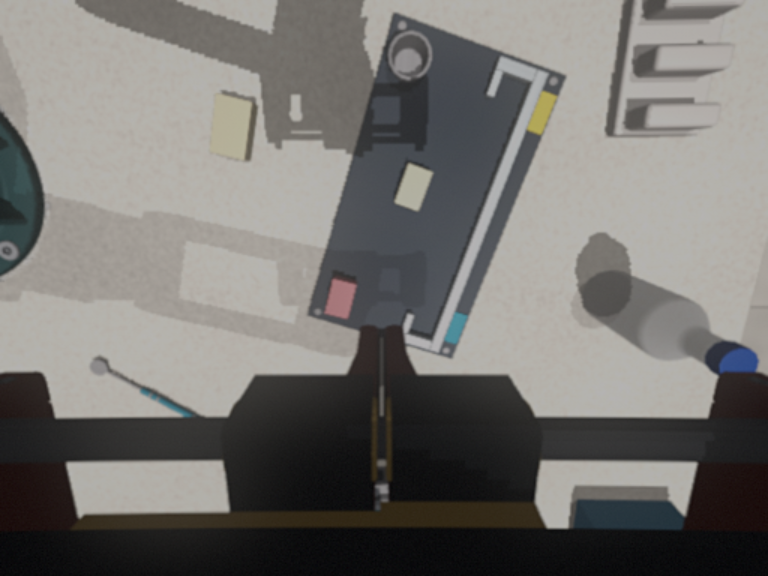

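View pics/side1.png

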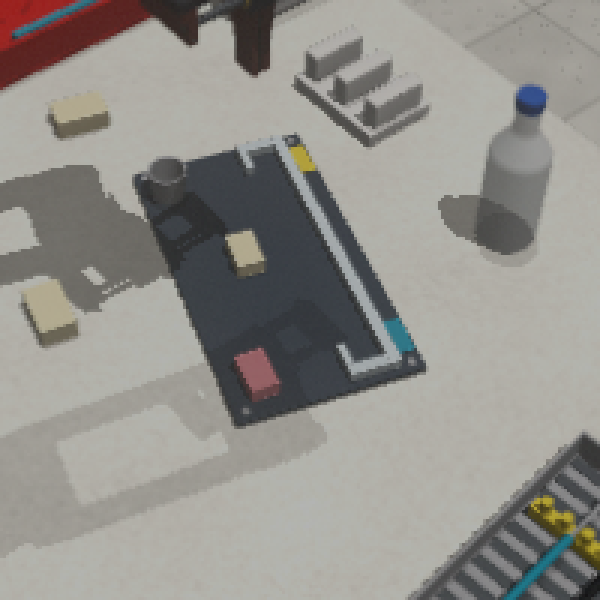

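The whole fixture shows. In the 1.5x wrist picture the plate corners are about (394,13), (565,75), (452,357) and (309,315). The ivory blank is at (413,187), teal at (456,329), yellow at (541,114). Next I fit the poses.

```bash
cat > geo.py <<'E'
import numpy as np, cv2, pickle
from scipy.optimize import least_squares
def proj(c,X):
    X=np.atleast_2d(X); P=X@np.array(c["R"]).T+np.array(c["t"]); s=P[:,:2]/P[:,2:]
    s=s*(1+c["k1"]*(s**2).sum(1,keepdims=True)); K=np.array(c["intrinsics"])
    return s*[K[0,0],K[1,1]]+[K[0,2],K[1,2]]
def unproj(c,px,z):
    K=np.array(c["intrinsics"]); d=(np.array(px)-[K[0,2],K[1,2]])/[K[0,0],K[1,1]]; s=d.copy()
    for _ in range(20): s=d/(1+c["k1"]*(s**2).sum())
    R=np.array(c["R"]); o=-R.T@np.array(c["t"]); r=R.T@np.array([s[0],s[1],1.]); return o+r*(z-o[2])/r[2]
def pose(p,L):
    L=np.atleast_2d(L); c,s=np.cos(p[2]),np.sin(p[2])
    return np.c_[p[0]+c*L[:,0]-s*L[:,1],p[1]+s*L[:,0]+c*L[:,1],L[:,2]]
def tofix(p,xy):
    c,s=np.cos(p[2]),np.sin(p[2]); d=np.array(xy)[:2]-p[:2]; return np.array([c*d[0]+s*d[1],-s*d[0]+c*d[1]])
E
cat > d.py <<'E'
from geo import *
c=pickle.load(open("wrist1.pkl","rb")); sd=pickle.load(open("side1.pkl","rb"))
# wrist (1.5x px -> px), side crop x3 offset 180,100
W=np.array([[394,13],[565,75],[452,357],[309,315],[541,114],[456,329],[548,72],[439,348]])/1.5-.17
L=np.array([[-95,170,10],[95,170,10],[95,-170,10],[-95,-170,10],[83.5,128,13],[83.5,-128,13],[72,162,22],[72,-162,22]])/1e3
S=np.array([[134,177],[298,136],[425,368],[237,424]])/3+[180,100]-.33
LS=L[:4]
for nm,cc,px,l in [("w",c,W,L),("s",sd,S,LS)]:
    r=least_squares(lambda p:(proj(cc,pose(p,l))-px).ravel(),[0.56,0,0],loss='soft_l1'); print(nm,r.x,np.degrees(r.x[2])); print((proj(cc,pose(r.x,l))-px).round(1).tolist())
    # free translation check
    if nm=="w": np.save("fix.npy",r.x); fx=r.x
r=least_squares(lambda p:np.r_[(proj(c,pose(p,L))-W).ravel(),(proj(sd,pose(p,LS))-S).ravel()],[0.56,0,0],loss='soft_l1'); print("both",r.x)
E
python3 d.py
```

```text
w [ 0.55150375 -0.02182326 -0.30721326] -17.602023328003813
[[-0.6, -1.0], [1.5, -0.3], [0.4, 1.7], [-1.5, 0.8], [0.2, -0.9], [0.0, -0.6], [0.0, 0.5], [-0.2, 3.3]]
s [ 0.54695802 -0.02462556 -0.31564638] -18.085205413426827
[[-0.7, -0.6], [0.2, -0.9], [0.9, 0.3], [-0.3, 0.5]]
both [ 0.55109798 -0.02189165 -0.30847003]
```

```bash
cat > ov.py <<'E'
from geo import *
def draw(c,p,out,roi,f,bl=None):
    x0,y0,x1,y1=roi; im=cv2.resize(c["image"][y0:y1,x0:x1],None,fx=f,fy=f,interpolation=cv2.INTER_CUBIC)
    def box(P,xs,ys,z,col):
        l=np.array([[xs[0],ys[0],z],[xs[1],ys[0],z],[xs[1],ys[1],z],[xs[0],ys[1],z]])/1e3
        q=(proj(c,pose(P,l))-[x0,y0]+.5)*f
        cv2.polylines(im,[np.int32(q.round())],True,col,1,cv2.LINE_AA)
    box(p,(-95,95),(-170,170),10,(0,0,255)); box(p,(60,72),(-150,150),22,(0,255,0))
    for s in(1,-1): box(p,(74.5,92.5),(s*108,s*148),13,(255,0,255)); box(p,(20,28),(s*125,s*150),22,(0,255,0))
    if bl is not None: box(bl,(-14,14),(-22,22),28,(255,0,0)); box(bl,(-14,14),(-22,22),10,(255,128,0))
    cv2.imwrite(out,im)
if __name__=="__main__":
    c=pickle.load(open("wrist1.pkl","rb")); p=np.load("fix.npy"); draw(c,p,"pics/ov1.png",(195,0,395,250),3)
    print(unproj(c,[413/1.5,187/1.5],.028), tofix(p,unproj(c,[413/1.5,187/1.5],.028)))
E
python3 ov.py
```

```text
[ 0.53516182 -0.00084229  0.028     ] [-0.02192153  0.01505678]
```

View pics/ov1.png

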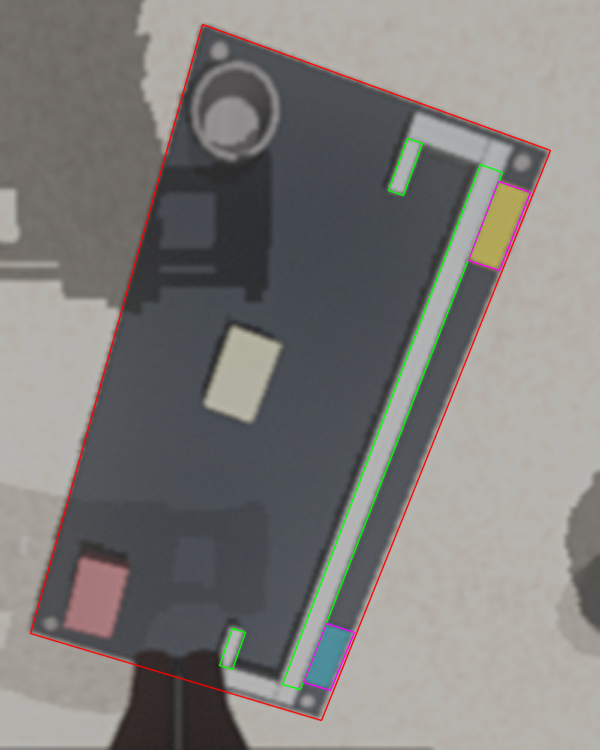

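```bash
cat > e.py <<'E'
from geo import *; from ov import draw
c=pickle.load(open("wrist1.pkl","rb")); p=np.load("fix.npy")
px=np.array([[232,324],[282,345],[251,423],[203,404]])/3+[195,0]-.5
l=np.array([[-14,22,28],[14,22,28],[14,-22,28],[-14,-22,28]])/1e3
r=least_squares(lambda q:(proj(c,pose(q,l))-px).ravel(),[.535,0,-.4]); b=r.x; np.save("bl.npy",b)
print(b,tofix(p,b[:2]),np.degrees(b[2]-p[2]),(r.fun).round(1)); draw(c,p,"pics/ov2.png",(195,80,345,230),4,b)
for cc in tofix(p,pose(b,l)[0]),tofix(p,pose(b,l)[1]),tofix(p,pose(b,l)[2]),tofix(p,pose(b,l)[3]): print(cc.round(4))
E
python3 e.py
```

```text
[ 5.34806240e-01 -3.46995067e-04 -3.59732037e-01] [-0.02241024  0.01542136] -3.0091041407713828 [ 0.3  0.3 -0.1 -0.2 -0.1 -0.1 -0.   0.1]
[-0.0352  0.0381]
[-0.0073  0.0367]
[-0.0096 -0.0073]
[-0.0375 -0.0058]
```

View pics/ov2.png

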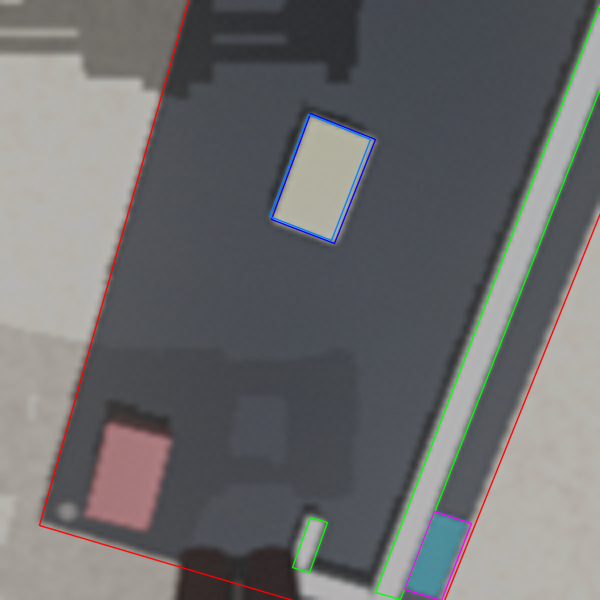

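```bash
cat > f.py <<'E'
from geo import *
from bench import *
p=np.load("fix.npy"); th=p[2]+np.pi/2; Q=[np.cos(th/2),np.sin(th/2),0,0]
def F(x,y,z): return [float(v) for v in pose(p,[[x/1e3,y/1e3,z/1e3]])[0]]
E
cat > g.py <<'E'
from f import *
c=pickle.load(open("wrist1.pkl","rb")); print("bottle base~",tofix(p,unproj(c,[603/1.5,290/1.5],0.02)))
move_ptp(F(-66,15,80),Q)
print(current_joint_pos())
servo_line(F(-66,15,15),Q,rate=0.1)
print(current_force(),current_position(),current_clock())
k=capture("side"); cv2.imwrite("pics/side2.png",k["image"][100:300,180:380].repeat(3,0).repeat(3,1))
E
python3 g.py
```

```text
bottle base~ [ 0.2280587  -0.02908829]
[-1.15172162e-01  3.94154166e-01  1.89051098e+00 -1.29956339e-04
  8.55175110e-01 -1.37708134e+00]
[-0.99593699  0.02159879 -0.19931155] [0.49366186 0.01230816 0.01543834] 5.5917
```

View pics/side2.png

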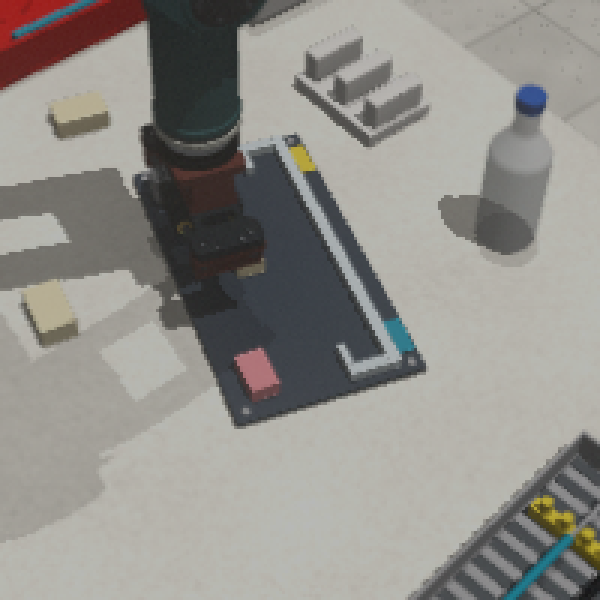

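The hand is behind the blank on the robot's side, and the blank is undisturbed at about (250,268) in the crop. The bottle is 170 mm beyond the rail, so it's clear. Now the push to the rail.

```bash
cat > h.py <<'E'
from f import *
hit=servo_line(F(25,15,15),Q,rate=0.06,contact_N=8)
print(hit,current_force(),tofix(p,current_position()),current_clock())
sleep(0.3)
print(current_force(),tofix(p,current_position()))
c=capture("wrist"); cv2.imwrite("pics/w3.png",cv2.resize(c["image"],None,fx=1.5,fy=1.5)); pickle.dump(c,open("w3.pkl","wb"))
c=capture("side"); cv2.imwrite("pics/s3.png",c["image"][100:300,180:380].repeat(3,0).repeat(3,1)); pickle.dump(c,open("s3.pkl","wb"))
E
python3 h.py
```

```text
True [-0.33970448 -1.12355879 -0.76396722] [0.01920033 0.01495425] 6.9583
[ 0.18463569 -0.28170632 -0.40626568] [0.01865532 0.01488215]
```

View pics/w3.png

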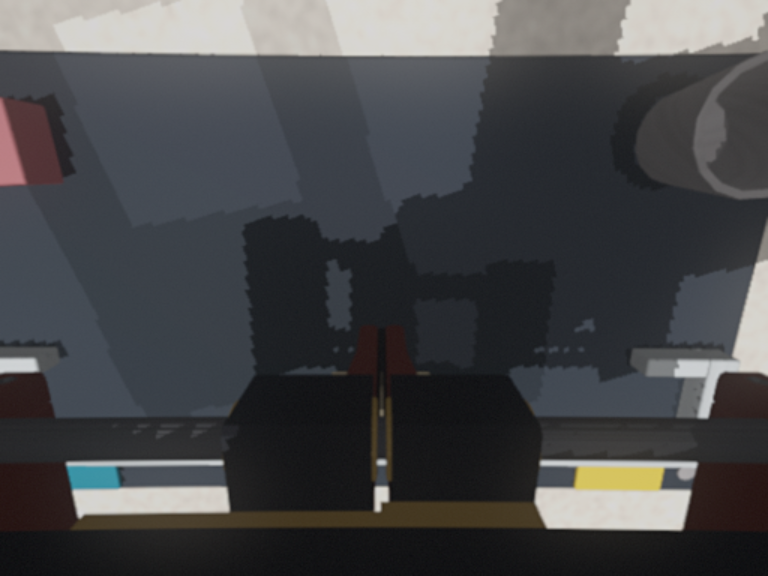

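View pics/s3.png

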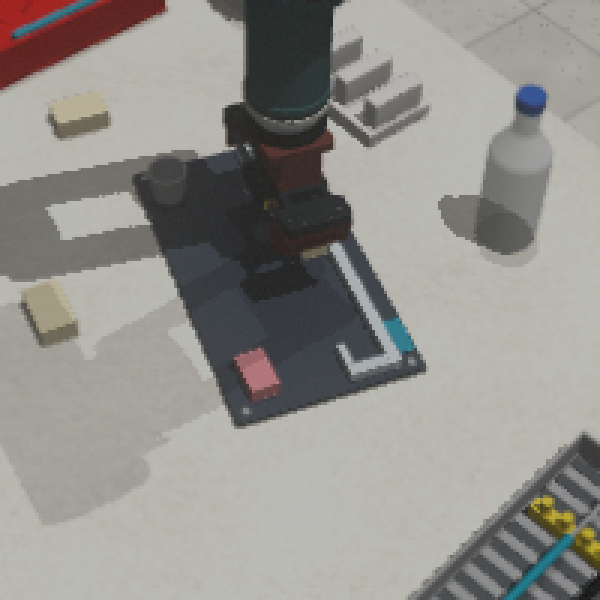

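The hand stopped at fixture x = 19 mm, where full contact should come at about 22. The blank looks to be at the rail, at (315,252) in the side crop. I'll press again more firmly, then back off and look.

```bash
cat > i.py <<'E'
from f import *
hit=servo_line(F(28,15,15),Q,rate=0.02,contact_N=10)
print(hit,current_force(),tofix(p,current_position()),current_clock())
sleep(0.2); print(current_force(),tofix(p,current_position()))
servo_line(F(-10,15,15),Q,rate=0.1)
servo_line(F(-30,70,120),Q,rate=0.25)
c=capture("wrist"); cv2.imwrite("pics/w4.png",cv2.resize(c["image"],None,fx=1.5,fy=1.5)); pickle.dump(c,open("w4.pkl","wb"))
c=capture("side"); cv2.imwrite("pics/s4.png",c["image"][100:300,180:380].repeat(3,0).repeat(3,1)); pickle.dump(c,open("s4.pkl","wb"))
print(current_clock())
E
python3 i.py
```

```text
True [ 0.63779767 -0.70685987  0.44464446] [0.0190697  0.01479195] 7.6583
[ 0.59501722 -0.36281484 -0.24041561] [0.01865215 0.01471295]
9.025
```

View pics/w4.png

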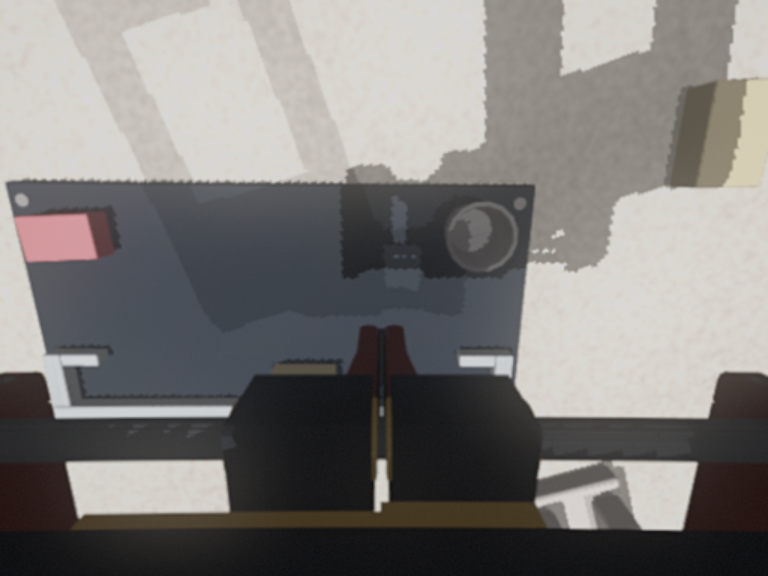

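View pics/s4.png

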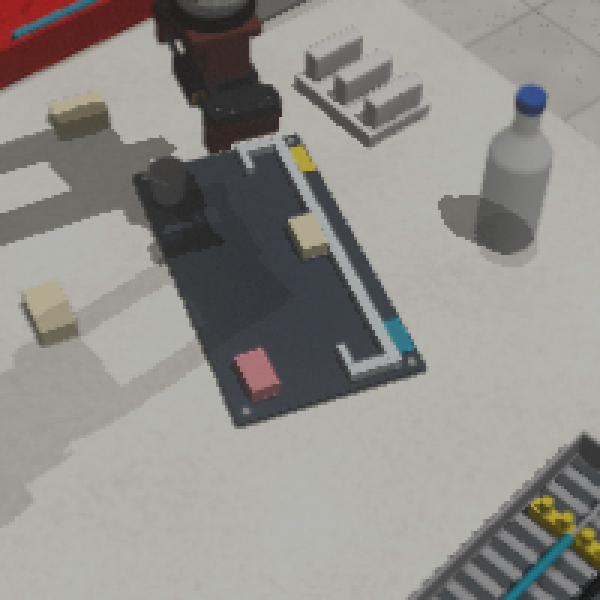

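```bash
cat > j.py <<'E'
from f import *; from ov import draw
c=pickle.load(open("s4.pkl","rb")); ps=np.array([0.54695802,-0.02462556,-0.31564638])
b=pose(ps,[[.046,.0154,0]])[0]
draw(c,ps,"pics/ov4.png",(220,140,330,245),7,[b[0],b[1],ps[2]])
E
python3 j.py
```

```text
(no output)
```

View pics/ov4.png

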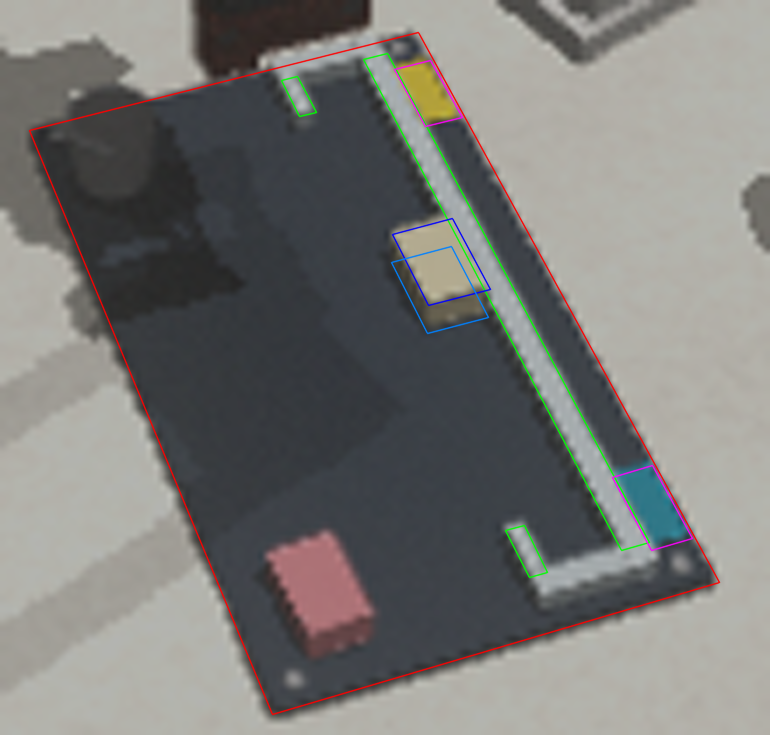

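The side overlay has the blank flush with the rail at about (46, 17) mm in the fixture frame. Two presses stopped hard at the same spot. Now I slide it partway and check before the pocket.

```bash
cat > k.py <<'E'
from f import *
servo_line(F(42,72,60),Q,rate=0.15)
servo_line(F(42,72,15),Q,rate=0.1,contact_N=8)
print(current_force(),current_position())
hit=servo_line(F(42.5,-40,15),Q,rate=0.05,contact_N=10)
print(hit,current_force(),tofix(p,current_position()),current_clock())
c=capture("side"); pickle.dump(c,open("s5.pkl","wb"))
c2=capture("scene"); 
cv2.imwrite("pics/s5.png",np.vstack([c["image"][140:240,220:330].repeat(5,0).repeat(5,1)[:, :550]]))
cv2.imwrite("pics/sc5.png",c2["image"][150:260,150:340].repeat(4,0).repeat(4,1))
E
python3 k.py
```

```text
[0.15555396 0.78639669 0.43815715] [0.61329073 0.03420922 0.01522695]
False [-0.07202251  0.49239479  0.74772671] [ 0.04277748 -0.03989458] 12.7917
```

View pics/s5.png

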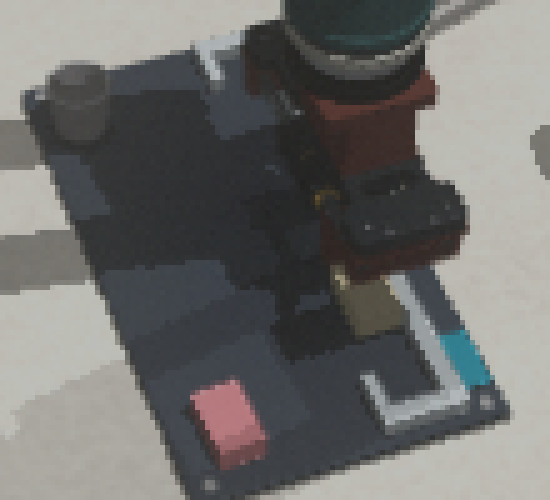

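View pics/sc5.png

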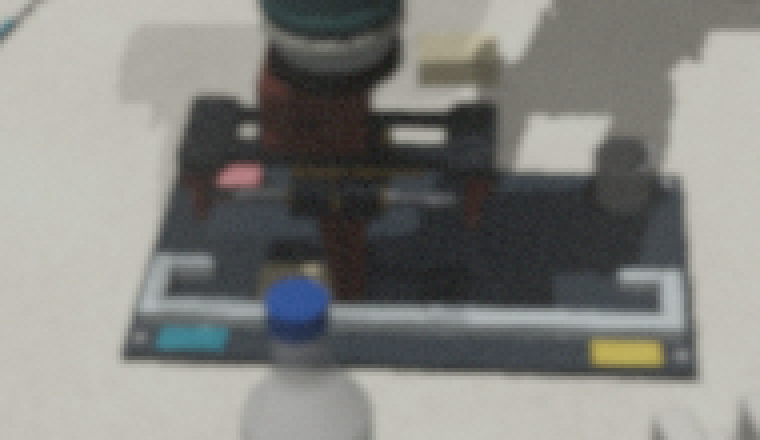

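The blank is short of the pocket, at about (370,300) in the side crop. There may be a sliver of gap to the rail, so I press it in again here before entering the pocket.

```bash
cat > l.py <<'E'
from f import *
servo_line(F(42,-32,15),Q,rate=0.1)
servo_line(F(-5,-32,15),Q,rate=0.15)
servo_line(F(-5,-76,15),Q,rate=0.15)
c=capture("side"); pickle.dump(c,open("s6.pkl","wb")); cv2.imwrite("pics/s6.png",c["image"][140:240,220:330].repeat(6,0).repeat(6,1))
hit=servo_line(F(28,-76,15),Q,rate=0.03,contact_N=10)
print(hit,current_force(),tofix(p,current_position()),current_clock())
sleep(.1);print(tofix(p,current_position()))
servo_line(F(-5,-76,15),Q,rate=0.15)
c=capture("side"); pickle.dump(c,open("s7.pkl","wb")); cv2.imwrite("pics/s7.png",c["image"][140:240,220:330].repeat(6,0).repeat(6,1))
print(current_clock())
E
python3 l.py
```

```text
True [-0.04956595 -1.12386549  0.6001815 ] [ 0.01877435 -0.07600875] 14.9333
[ 0.01853571 -0.0759505 ]
15.3917
```

View pics/s6.png

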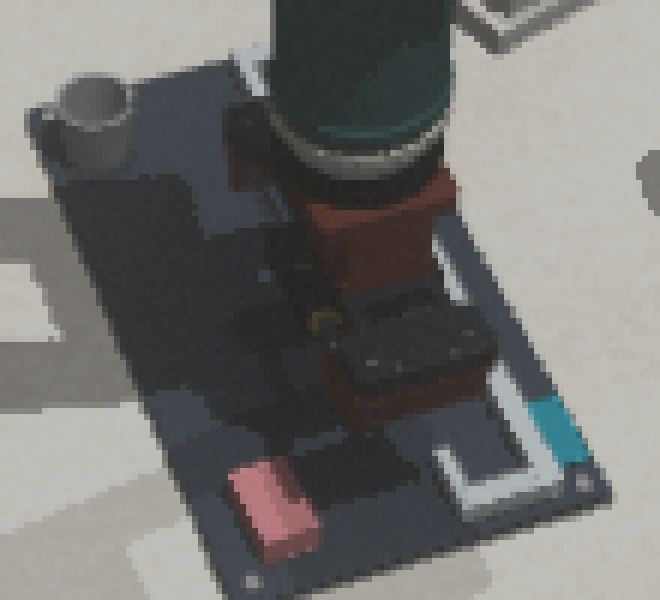

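View pics/s7.png

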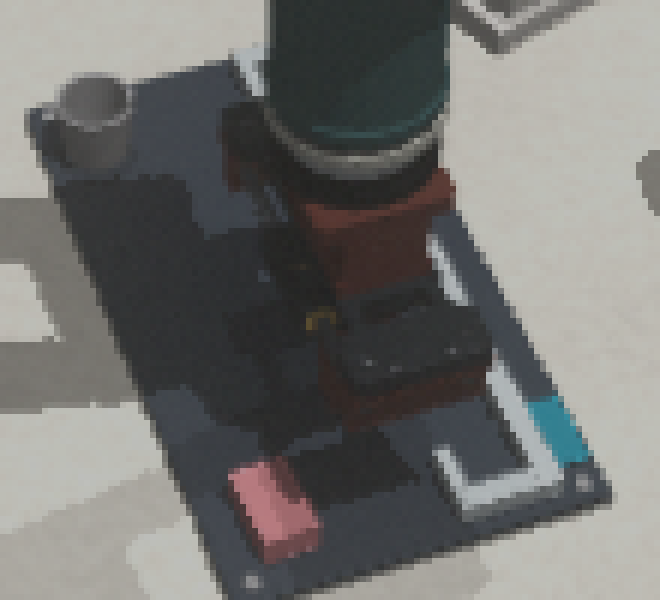

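The press stopped again at x = 18.6 mm, matching the first two, so the blank is flush and the rail angle estimate holds. Now the slide into the pocket.

```bash
cat > m.py <<'E'
from f import *
servo_line(F(-5,-30,15),Q,rate=0.15)
servo_line(F(42,-30,15),Q,rate=0.15)
hit=servo_line(F(42.8,-100,15),Q,rate=0.04,contact_N=8)
print(hit,current_force(),tofix(p,current_position()),current_clock())
sleep(.1)
if hit:
    hit=servo_line(F(42.8,-104,15),Q,rate=0.02,contact_N=12)
    print(hit,current_force(),tofix(p,current_position()),current_clock())
c=capture("side"); pickle.dump(c,open("s8.pkl","wb")); cv2.imwrite("pics/s8.png",c["image"][140:240,220:330].repeat(6,0).repeat(6,1))
E
python3 m.py
```

```text
True [0.99197995 0.48362725 0.23544654] [ 0.04255448 -0.09766607] 17.9083
True [1.05563118 1.85027065 1.05098989] [ 0.04221652 -0.09763032] 18.2333
```

View pics/s8.png

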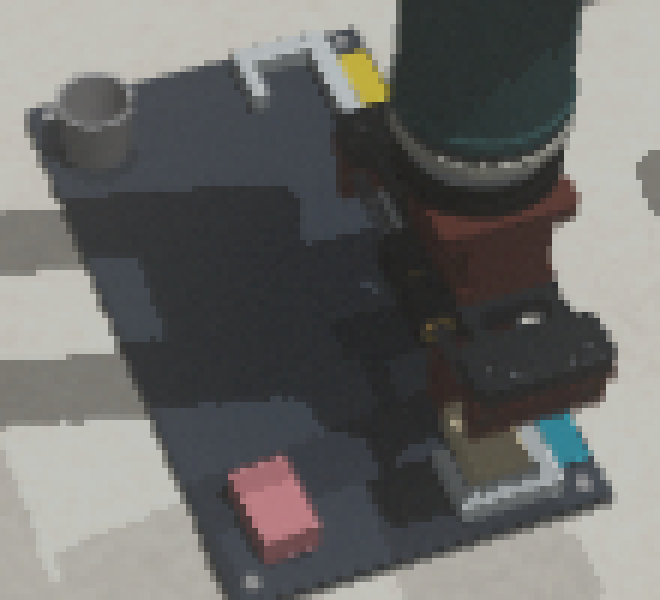

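The blank is in the teal pocket and two pushes both stopped at the end stop. I back off and inspect from above.

```bash
cat > n.py <<'E'
from f import *
servo_line(F(42,-85,15),Q,rate=0.1)
servo_line(F(42,-85,100),Q,rate=0.25)
# camera: world-aligned view, camera y = tcp y+0.074
b=F(46,-125,0); move_ptp([b[0]-0.02,b[1]-0.13,0.20],[1,0,0,0]); sleep(.3)
c=capture("wrist"); pickle.dump(c,open("w9.pkl","wb")); cv2.imwrite("pics/w9.png",cv2.resize(c["image"],None,fx=1.5,fy=1.5))
c=capture("side"); pickle.dump(c,open("s9.pkl","wb")); cv2.imwrite("pics/s9.png",c["image"][170:240,250:330].repeat(8,0).repeat(8,1))
print(current_clock())
E
python3 n.py
```

```text
20.3833
```

View pics/w9.png

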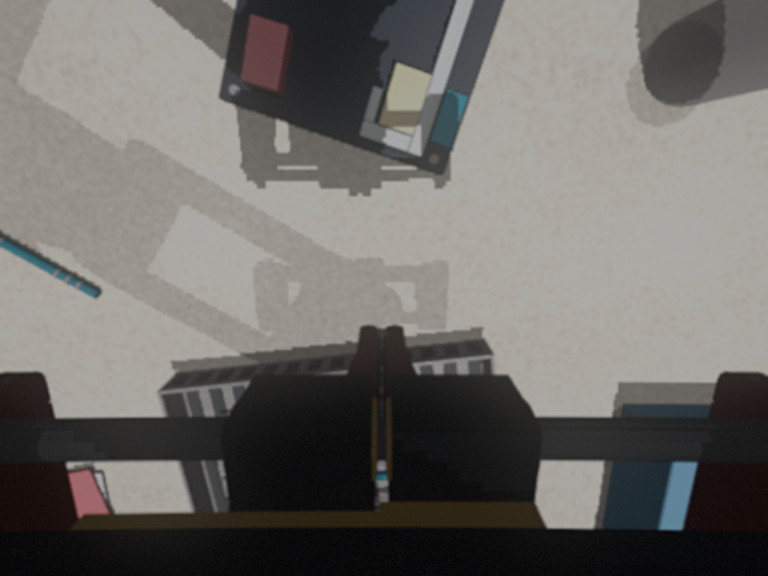

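View pics/s9.png

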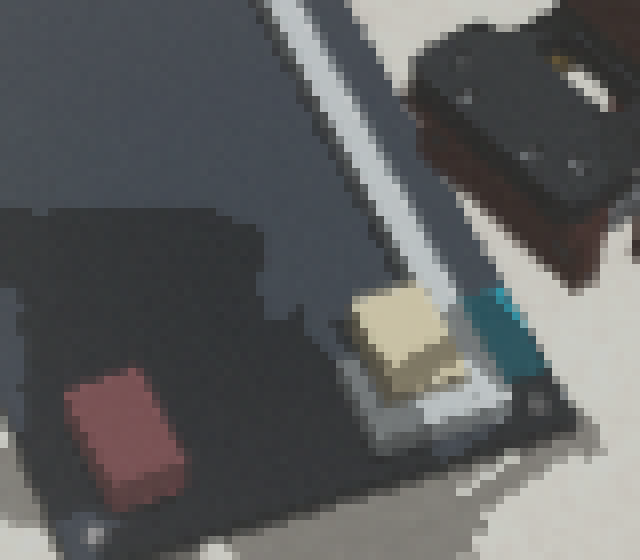

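```bash
cat > o.py <<'E'
from f import *; from ov import draw
c=pickle.load(open("w9.pkl","rb"))
im=c["image"][0:125,230:345]; cv2.imwrite("pics/z9.png",cv2.resize(im,None,fx=6.5,fy=4.8 and 6.5*0+4.8 if False else 4.8*1.0+1.7,interpolation=cv2.INTER_CUBIC)[:600*2])
draw(c,p,"pics/z9o.png",(235,30,325,120),6.5,[*pose(p,[[.046,-.128,0]])[0][:2],p[2]])
cv2.imwrite("pics/z9.png",cv2.resize(c["image"][30:120,235:325],None,fx=6.5,fy=6.5,interpolation=cv2.INTER_CUBIC))
E
python3 o.py
```

```text
(no output)
```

View pics/z9.png

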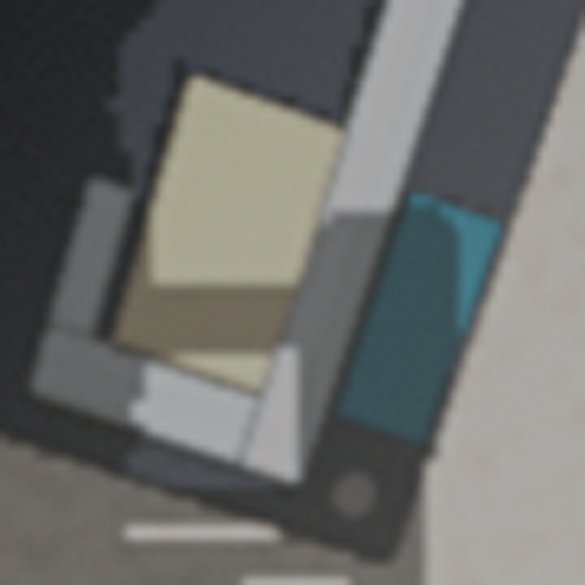

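View pics/z9o.png

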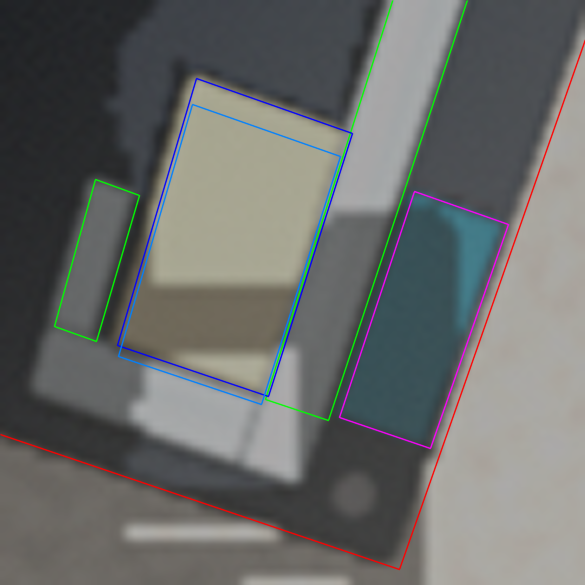

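The overlay shows the blank flush with both the rail and the end stop. The gap to the lip is on the lip side, and the small leftover offset is the same for the tab, rail and blank. The hand is clear and the cup and pink blank haven't moved, so I'm handing in.

```bash
python3 -c "
from bench import *
print(current_clock()); close_job()"
```

```text
20.3833
the job is handed in; nothing more can be done
```

The ivory blank is seated in the pocket beside the teal tab, against both the rail and the end stop. I handed the job in at 20.4 s; no verdict is reported.

- **What I did:** I pushed the blank onto the rail with the closed fingertips and slid it most of the way. I then pressed it against the rail again, because the picture hinted at a sliver of gap, and slid it into the pocket until it stopped. It was only pushed, never gripped.
- **Contact checks:** Three presses against the rail stopped at fixture x = 18.8 to 19.2 mm. Two pushes against the end stop both stopped at y = -97.6 mm.
- **Last picture:** From above, the blank matches its home outline to about 1 mm. Its long side lies along the rail, with clearance only on the lip side. The pink blank, the cup and the other bystanders in view look unmoved, judged by eye. The hand ended clear, about 0.2 m up.
- **What disagreed:**
  - The fixture poses from the wrist and side cameras differed by about 5 mm, so I used the wrist one and relied on contact for the final position.
  - The rail contact came 3 mm earlier than a 20 mm finger width predicts. Thicker fingers and about 1 mm of pose error could explain that.
  - During the second rail press the hand hid the blank from the side camera, so that step was checked by contact only.

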